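# Load the curing carousel

### The arm

A 6-joint arm with a two-finger parallel gripper is mounted at the origin on the work surface. World frame = base frame: x ahead of the robot, y to its left, z up, the work surface at z = 0. Lengths are in mm, angles in degrees, forces in N, time in s.
With the tool pointing down it reaches from about 350 to 850 mm from the base axis. Payload 8.1 kg.
Tool frame: the origin (TCP) lies midway between the tips of the shut fingers; the grasp point (between the pads) lies 19 mm behind it; z points along the fingers, x is the direction in which the jaws open and shut, and the axes are right-handed (so a half turn about z gives the same grasp; the last joint's range is limited). The gripper opens to 85 mm and grips with 20 to 120 N. Pads are 22 mm wide; open, the fingers measure 114 mm over their backs; the gripper's body (76 mm by 85 mm) begins 54 mm behind the grasp point. The pads swing forward as they close: fully open they stand 13 mm farther back than shut.
Start: joints at [63.404, 7.471, 85.268, -0, 87.261, -4.893], TCP at [221.863, 557.478, 231.292] pointing down, gripper open.
Joint ranges: [-169.43, 169.43], [-51.17, 129.36], [1.28, 143.12], [-76.62, 256.62], [0, 156.53], [-152.29, 152.29]. Speed limits (degrees/s): [136.94, 136.94, 159.86, 180, 180, 180].

### API

Orientations are given as [roll, pitch, yaw] about the fixed x, y, z axes, in that order (R = Rz(yaw) Ry(pitch) Rx(roll)).
In Python, from bench import monitor, cams, r gives the robot as it stands.
- The arm moves only by the tool jog_arm, never from a script. Its arguments are lists of equal length, an entry for each row: "offset": the shift along the tool's x, y, z in mm, a list of three; "delta_rot": the turn, a rotation vector about the tool's x, y, z in degrees, a list of three; "jaw": the opening in per cent of the stroke, from 0 (shut) to 100 (fully open). In form: {"offset": [[x, y, z], ...], "delta_rot": [[rx, ry, rz], ...], "jaw": [jaw, ...]}. A call has 1 to 20 rows; each row shifts and turns the pose as measured when the row begins, along the tool's axes as they then stand; what a row does not reach is not made up. A row lasts 1/10 s, in which the tool goes at most 50 mm and 8.59 degrees, less where a joint would pass 70% of its speed; a pose out of reach is approached as far as the arm can. A call is refused whole if a number of a shift passes 50 or a number of a turn 8.59, either way. A call with a gripper value outside its range is refused whole. The fingers move at their own pace and stop on an object; "newtons" is the grip in N (left out, the last holds). Time passes only in rows, so rows that do not move let the fingers close. It gives the time, the measured TCP pose, the force and the opening at its end, in the units of the state.
- monitor.sense(): the state, without advancing time (a new reading comes with each control period).
- cams.snapshot(name): name is "side" or "top" or "wrist"; returns (picture, depth): 400x640x3 uint8, red, green, blue; 400x640 float32, mm along the optical axis (not along the pixel's ray), 0 where there is no reading.
- cams.camera_model(name): a dict with "K" (3x3 intrinsics, pixels), "camera_from_world" (4x4, takes a point from world to camera coordinates). Camera axes: x right, y down, z forward; pixel columns grow to the right and rows downward; lengths in mm; the calibration is good to about 2 mm. A picture is of the moment at which its call begins: read the wrist's pose just before it. camera_model takes no time and is no camera call; for the wrist camera it gives the pose at the moment of the call.
- r.hand_in(): hands the job in, once; it reports no verdict.
The state is a dict: "time": time; "joint_pos": joint angles; "qd": joint speeds; "joint_efforts": joint torques, N m; "tool_pos": TCP position; "tcp_rot": TCP orientation; "ft_force": force on the tool from outside, world axes, zero at the start; "wrist_torque": the same for the moment, N m; "finger_gap": finger opening in mm.
Only numpy, scipy, OpenCV 4.12 (cv2) and the standard library are available. Lean on these libraries where they do the work, as an engineer would, in place of code of your own. Each camera call takes 0.05 s, during which the arm holds its last target.

### The job

A printed dental model on a coloured round carrier is waiting in the loading channel of the curing unit. Turn the carousel by its steel posts until the bay of the same colour as that carrier faces the channel squarely, then push the carrier along the channel fully home against the back wall of that bay, keeping it upright and leaving the bay facing the channel, and finally press the green start button all the way down and let go. Leave the other carrier on its stand and everything else on the bench where it is.

Things in the scene. Friction and masses are not known exactly. Their poses are not given: they have to be found in the camera images.
- unit: Curing unit, fixed: black base 300 x 290 mm, 50 mm high, under a white carousel. Origin on the bench straight below the carousel's axis. Its loading channel runs straight out from the carousel along the unit's own -y. A grey lamp tower with a red cap, 170 mm high, stands on its +y side, 190 to 260 mm from the axis.
- carousel (a joint): Turn of the carousel about its vertical axis, rad, growing anticlockwise from above; range -3.1 to 3.1. It stays where it is left (friction 0.14 N m, about 1.5 N at a post). At 0 a white bay faces the channel, at +1.257 the blue bay, at -1.257 the orange one. Five upright steel posts between the bays: at 0 they stand at -54, 18, 90, 162, 234 degrees anticlockwise from the unit's +x.
- carousel_axis (a point): Centre of the carousel at the top of its disc (radius 125 mm), 60 mm above the bench. Five bays, 72 degrees apart, open outwards: one with a blue floor, one orange, three white and unused. Midway between neighbouring bays, 95 mm from the axis, stands a round steel post 14 mm thick, its top 50 mm above the disc. All else on the disc is at most 22 mm high.
- bay_blue (a point): Point on the blue bay's floor, 85 mm from the axis: here a carrier's centre stands when fully home. Turns with the carousel. Each bay is 63 mm wide between aluminium walls 18 mm high, 50 to 116 mm from the axis, and has a back wall whose face is 58 mm from the axis.
- bay_orange (a point): The same point of the orange bay.
- load_home (a point): Point fixed on the unit, 85 mm from the axis on the channel's centre line, 60 mm above the bench: a bay's point lies here when that bay faces the channel squarely.
- channel_mid (a point): Point on the channel's centre line, on the grey ledge's top, 195 mm from the axis, 60 mm above the bench, level with the disc. The ledge runs from 132 to 244 mm from the axis, with two rails 14 mm high, 59 mm apart, from 136 to 236 mm; open at both ends. The waiting carrier starts within 14 mm of this point.
- carrier_blue_center (a point): Centre of the blue carrier's puck: round, 54 mm across, 16 mm high, this point 8 mm above its underside; on top a bone-coloured dental arch, tips 29 mm above the underside. About 0.11 kg; slides. It starts either in the loading channel or on the parking stand.
- carrier_orange_center (a point): The same for the orange carrier, which starts in the other of the two places. The one in the channel is to be loaded, into the bay of its own colour.
- stand: Parking stand, fixed: round grey top 72 mm across, 60 mm above the bench, with the other carrier on it. Origin at the centre of its foot.
- start (a joint): Travel of the green start button, m: 0 up, 0.006 fully down (about 5 N); springs back.
- start_top (a point): Top centre of the green start button, 28 mm across, facing up, on the black pod beside the loading channel.
- resin_bottle: Amber resin bottle, 56 mm across, 120 mm high, standing loose. Origin at its foot. Bystander.
- jar: Small white jar, 50 mm across, 60 mm high, loose. Origin at its foot. Bystander.
There are look-alikes about, which are no part of the job. What is shaped like the part that bears carrier_orange_center but turquoise is not meant. There is more than one size of the part that bears carrier_blue_center; the job needs the smaller.

How it is judged:
By the outcome, as a careful person would: the job done as asked, in the order asked, and still so for the second after the job is handed in, with the robot touching nothing.
It also fails if it takes over 72 s, if anything falls off the work surface, if the arm or the gripper's body presses on something with over 40 N, if the wrist force passes 120 N, or if a joint passes its speed limit or range.

## Working session

There is one attempt and no reset: what is moved stays moved. The work goes in short steps, Python scripts to look and compute and a tool call to move; the robot and the scene stay as the last step left them, time stands still between calls to the robot, and variables do not carry over. Pictures are saved under pics/ and viewed, and the job is handed in when it is done.

Besides the shell and the picture viewer there is one more tool, called as name(argument=value, ...) on one line, values as JSON. jog_arm: Moves the arm, as the interface text tells. Its arguments: {"type":"object","properties":{"offset":{"type":"array","items":{"type":"array","items":{"type":"number"}}},"delta_rot":{"type":"array","items":{"type":"array","items":{"type":"number"}}},"jaw":{"type":"array","items":{"type":"number"}},"newtons":{"type":"number"}},"required":["offset","delta_rot","jaw"]}

```bash
ls; mkdir -p pics; python3 - <<'E'
from bench import monitor,cams,r
import cv2,numpy as np
print(monitor.sense())
for n in ["side","top","wrist"]:
    m=cams.camera_model(n); p,d=cams.snapshot(n)
    cv2.imwrite(f"pics/{n}0.png",p[:,:,::-1]); np.save(f"{n}0.npy",d); np.savez(f"{n}0.npz",p=p,d=d,**m)
    print(n,np.round(m["K"],1).tolist(),np.round(m["camera_from_world"],3).tolist())
E
```

```text
pics
{'time': 0.0, 'joint_pos': array([ 6.34037776e+01,  7.51404937e+00,  8.53314741e+01,  2.89221741e-03,
        8.72622118e+01, -4.89381192e+00]), 'qd': array([-0.06520408,  0.07110182, -0.01360378,  0.07082563, -0.00821372,
       -0.00653035]), 'joint_efforts': array([-1.14124927e-03, -5.69375145e+01, -5.00567830e+01, -1.54210798e-04,
        1.42360645e-02,  3.71605449e-05]), 'tool_pos': array([221.58605737, 556.97335644, 230.23444728]), 'tcp_rot': array([-1.79987931e+02,  1.07096067e-01,  6.82974599e+01]), 'ft_force': array([-0.35386263, -0.54625615,  0.97110445]), 'wrist_torque': array([-0.01886663,  0.05464638,  0.00531493]), 'finger_gap': 85.55657661789988}
side [[492.5, 0.0, 317.9], [0.0, 492.5, 193.4], [0.0, 0.0, 1.0]] [[0.894, -0.447, 0.008, -549.007], [-0.256, -0.526, -0.811, 94.342], [0.367, 0.723, -0.585, 1141.301], [0.0, 0.0, 0.0, 1.0]]
top [[405.9, 0.0, 323.2], [0.0, 405.9, 200.1], [0.0, 0.0, 1.0]] [[0.149, -0.989, -0.003, -218.093], [-0.965, -0.145, -0.219, 494.703], [0.216, 0.036, -0.976, 961.759], [0.0, 0.0, 0.0, 1.0]]
wrist [[285.1, 0.0, 320.2], [0.0, 285.1, 199.8], [0.0, 0.0, 1.0]] [[0.37, 0.929, -0.002, -598.977], [0.891, -0.354, 0.283, -37.17], [0.262, -0.106, -0.959, 379.914], [0.0, 0.0, 0.0, 1.0]]
```

View pics/side0.png

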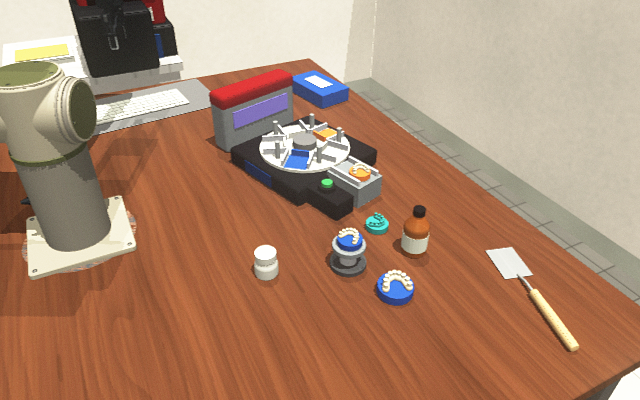

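View pics/top0.png

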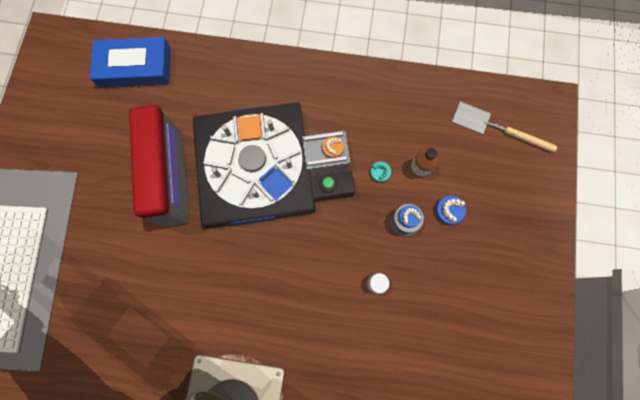

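View pics/wrist0.png

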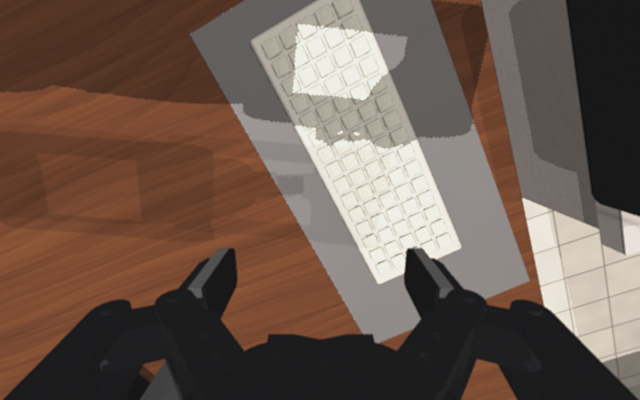

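The orange carrier is in the channel at top (333,148). The orange bay is at (250,127), the button at (328,183) and the blue carrier on the stand at (408,218). I'll measure these next.

```bash
cat > h.py <<'E'
import numpy as np,cv2
def load(n): 
    z=np.load(n+".npz"); return z["p"],z["d"],z["K"],z["camera_from_world"]
def ray(K,T,uv,z):
    uv=np.atleast_2d(np.asarray(uv,float)); R=T[:3,:3]; c=-R.T@T[:3,3]
    d=np.c_[(uv[:,0]-K[0,2])/K[0,0],(uv[:,1]-K[1,2])/K[1,1],np.ones(len(uv))]@R
    return c+d*((z-c[2])/d[:,2])[:,None]
def depthpts(K,T,uv,d):
    uv=np.atleast_2d(np.asarray(uv)); zz=d[uv[:,1],uv[:,0]]
    P=np.c_[(uv[:,0]-K[0,2])/K[0,0]*zz,(uv[:,1]-K[1,2])/K[1,1]*zz,zz]
    return (P-T[:3,3])@T[:3,:3]
def proj(K,T,X):
    X=np.atleast_2d(X); q=X@T[:3,:3].T+T[:3,3]; q=q@K.T; return q[:,:2]/q[:,2:]
def mask(p,lo,hi):
    return cv2.inRange(cv2.cvtColor(np.ascontiguousarray(p),cv2.COLOR_RGB2HSV),np.array(lo),np.array(hi))
def blobs(m,amin=20):
    n,l,s,c=cv2.connectedComponentsWithStats(m)
    return [(s[i,4],c[i],s[i,:4],np.argwhere(l==i)[:,::-1]) for i in range(1,n) if s[i,4]>=amin]
E
cat > m1.py <<'E'
from h import *
import sys
for n in ["top0","side0"]:
    p,d,K,T=load(n)
    for nm,lo,hi in [("orange",(8,170,140),(16,255,255)),("blue",(105,170,80),(120,255,255)),("green",(50,120,60),(75,255,255))]:
        for a,c,s,px in blobs(mask(p,lo,hi)):
            D=depthpts(K,T,px,d)
            print(n,nm,a,c.round(1),s,"depth med",np.median(D,0).round(1),"at60",ray(K,T,c,60)[0].round(1))
p,d,K,T=load("top0")
vv,uu=np.mgrid[80:230,180:370]; uv=np.c_[uu.ravel(),vv.ravel()]
P=depthpts(K,T,uv,d)
print(np.histogram(P[:,2],bins=np.arange(-10,185,5)))
E
python3 m1.py
python3 -c "
from h import *
for n,b in [('top0',(180,90,370,240)),('side0',(200,100,400,220))]:
    p=load(n)[0];x0,y0,x1,y1=b
    cv2.imwrite(f'pics/{n}_z.png',cv2.resize(p[y0:y1,x0:x1,::-1],None,fx=4,fy=4,interpolation=cv2.INTER_CUBIC))
"
```

```text
top0 orange 134 [247.7 123.6] [239 117  21  23] depth med [698.2  85.6  60.2] at60 [692.9  82.2  60. ]
top0 orange 42 [326.9 151.4] [323 143  12  14] depth med [ 639.6 -131.6   75.5] at60 [ 648.  -132.6   60. ]
top0 orange 66 [337.2 147.6] [331 143  12  13] depth med [ 657.6 -159.3   75.9] at60 [ 661.9 -157.3   60. ]
top0 blue 1997 [127.5  59.2] [91 38 74 42] depth med [829.1 444.3  49.2] at60 [828.  439.3  60. ]
top0 green 85 [327.9 182.2] [323 177  11  11] depth med [ 564.6 -147.4   71.6] at60 [ 567.6 -147.2   60. ]
side0 orange 48 [363.1 177.5] [355 174  15   7] depth med [ 653.  -170.5   69.3] at60 [ 660.6 -158.8   60. ]
side0 orange 371 [417.3 225.3] [403 215  27  23] depth med [ 648.6 -396.7   82.5] at60 [ 671.  -372.9   60. ]
side0 blue 22 [308.2  82.1] [303  77  12  10] depth med [807.8 461.2  47.4] at60 [793.5 435.7  60. ]
side0 blue 49 [326.6  84.4] [316  77  20  14] depth med [858.2 404.8  48.3] at60 [842.2 390.5  60. ]
side0 blue 41 [291.1 163.6] [285 155  18  13] depth med [523.7 -23.   59.4] at60 [524.6 -21.1  60. ]
side0 blue 159 [348.8 240.5] [338 234  24  13] depth med [ 499.7 -364.1   74.9] at60 [ 510.7 -350.7   60. ]
side0 blue 344 [394.6 289.2] [377 274  37  25] depth med [ 544.8 -483.3   21.1] at60 [ 520.  -509.5   60. ]
side0 green 75 [326.8 182.5] [321 179  12   9] depth med [ 561.5 -151.2   69.9] at60 [ 568.4 -138.7   60. ]
(array([ 107, 7078, 5324,  105,  111,  146,  136,  151,  135,  134,  344,
       3592, 2161, 3219, 2758,  319,  633, 1080,  570,   69,   35,   20,
         24,   94,   35,    0,    0,    0,    0,    0,    0,    0,    0,
          0,    0,    0,    0,    0]), array([-10,  -5,   0,   5,  10,  15,  20,  25,  30,  35,  40,  45,  50,
        55,  60,  65,  70,  75,  80,  85,  90,  95, 100, 105, 110, 115,
       120, 125, 130, 135, 140, 145, 150, 155, 160, 165, 170, 175, 180]))
```

View pics/top0_z.png

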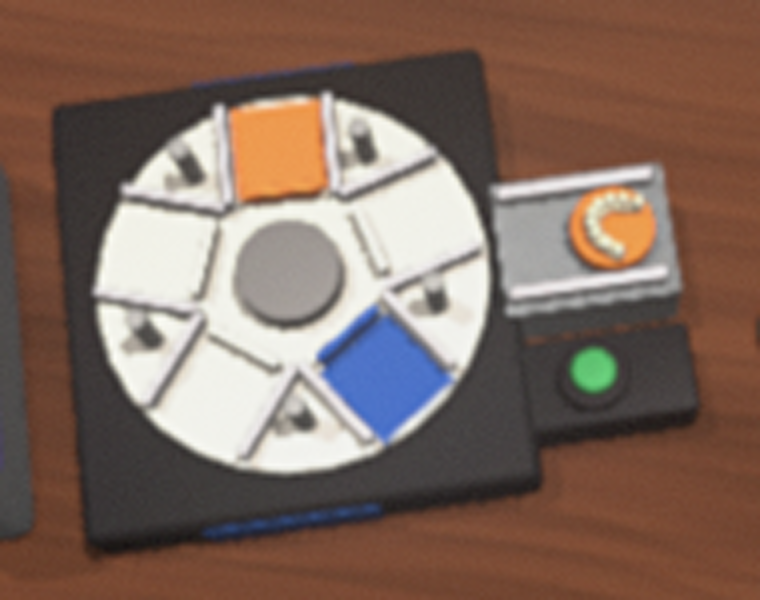

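View pics/side0_z.png

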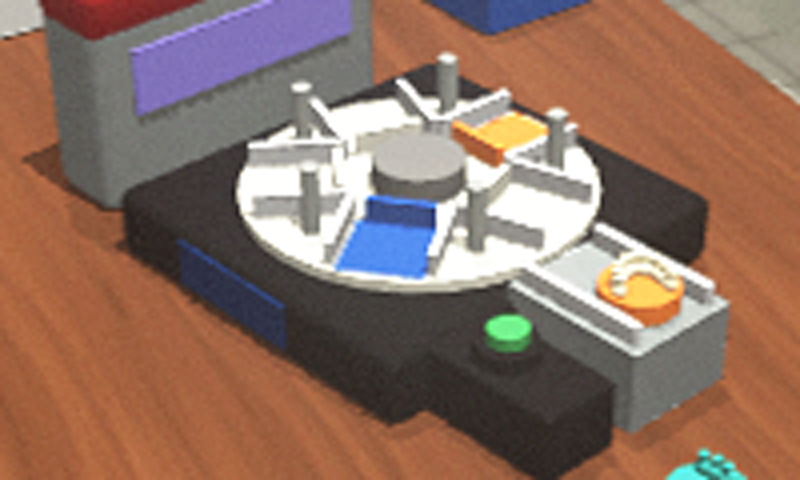

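```bash
cat > m2.py <<'E'
from h import *
for n,b in [("top0",(190,85,310,225)),("side0",(240,100,380,185))]:
    p,d,K,T=load(n)
    vv,uu=np.mgrid[b[1]:b[3],b[0]:b[2]]; uv=np.c_[uu.ravel(),vv.ravel()]
    P=depthpts(K,T,uv,d)
    c0=np.array([622,33])
    r=np.hypot(*(P[:,:2]-c0).T)
    M=np.zeros(d.shape,np.uint8); sel=(P[:,2]>88)&(P[:,2]<125)&(r<125); M[uv[sel,1],uv[sel,0]]=255
    pts=[]
    for a,c,s,px in blobs(M,5):
        D=depthpts(K,T,px,d); D=D[D[:,2]>98] if (D[:,2]>98).any() else D
        if len(D)<3: continue
        print(n,a,c.round(1),np.median(D,0).round(1),D[:,2].max().round(1)); pts.append(np.median(D,0)[:2])
    pts=np.array(pts)
    # circle fit R=95
    A=np.c_[2*pts,np.ones(len(pts))]; s=np.linalg.lstsq(A,(pts**2).sum(1),rcond=None)[0]
    print("centre",s[:2].round(1),"R",np.sqrt(s[2]+s[0]**2+s[1]**2).round(1))
    print("ang",np.degrees(np.arctan2(*(pts-s[:2]).T[::-1])).round(1))
p,d,K,T=load("top0")
# disc ellipse from bright mask
m=mask(p,(0,0,170),(179,70,255)); roi=np.zeros_like(m); roi[105:215,195:306]=m[105:215,195:306]
roi=cv2.morphologyEx(roi,cv2.MORPH_CLOSE,np.ones((3,3)))
cs=max(cv2.findContours(roi,cv2.RETR_EXTERNAL,cv2.CHAIN_APPROX_NONE)[0],key=cv2.contourArea)
h=cv2.convexHull(cs)[:,0]; W=ray(K,T,h,60)[:,:2]
A=np.c_[2*W,np.ones(len(W))]; s=np.linalg.lstsq(A,(W**2).sum(1),rcond=None)[0]
print("disc",s[:2].round(1),np.sqrt(s[2]+s[0]**2+s[1]**2).round(1), "res",np.abs(np.hypot(*(W-s[:2]).T)-np.sqrt(s[2]+s[0]**2+s[1]**2)).max().round(1))
# base orientation: dark box
m=mask(p,(0,0,0),(179,255,75)); roi=np.zeros_like(m); roi[95:235,185:365]=m[95:235,185:365]
a,c,st,px=max(blobs(roi),key=lambda b:b[0]); print(a,st)
D=depthpts(K,T,px,d); print(np.histogram(D[:,2],bins=np.arange(0,80,5)))
sel=np.abs(D[:,2]-50)<5
q=ray(K,T,px[sel],50)[:,:2].astype(np.float32)
print("base rect",cv2.minAreaRect(q))
# carrier top
m=mask(p,(5,120,100),(18,255,255)); roi=np.zeros_like(m); roi[135:165,315:350]=m[135:165,315:350]
cs=np.argwhere(roi)[:,::-1]; e=cv2.minEnclosingCircle(cv2.convexHull(cs.astype(np.int32)).astype(np.float32)); print("car px",e,ray(K,T,e[0],76)[0].round(1))
m=mask(p,(40,80,50),(80,255,255)); roi=np.zeros_like(m); roi[170:200,315:345]=m[170:200,315:345]
px=np.argwhere(roi)[:,::-1];e=cv2.minEnclosingCircle(px.astype(np.float32)); D=depthpts(K,T,px,d);print("btn",e,np.median(D,0).round(1),ray(K,T,e[0],np.median(D[:,2]))[0].round(1))
# rails edges
vv,uu=np.mgrid[125:175,300:356]; uv=np.c_[uu.ravel(),vv.ravel()]; P=depthpts(K,T,uv,d)
hsv=cv2.cvtColor(np.ascontiguousarray(p),cv2.COLOR_RGB2HSV)
hs=hsv[uv[:,1],uv[:,0]]
sel=(hs[:,2]>150)&(hs[:,1]<80)&(np.abs(P[:,2]-73)<7)
M=np.zeros(d.shape,np.uint8); M[uv[sel,1],uv[sel,0]]=255
for a,c,st,px in blobs(M,15):
    W=ray(K,T,px,74)[:,:2]; l=cv2.fitLine(W.astype(np.float32),cv2.DIST_HUBER,0,.01,.01).ravel(); print("rail?",a,c.round(1),l.round(3),np.degrees(np.arctan2(l[1],l[0])).round(2),W.min(0).round(0),W.max(0).round(0))
E
python3 m2.py
```

```text
top0 40 [269.8 123.1] [685.3  16.3 107.6] 113.0
top0 43 [225.2 128.4] [655.2 123.6 108.1] 113.5
top0 36 [288.2 161.4] [593.3 -45.8 109.2] 113.3
top0 29 [215.2 170.6] [544.8 125.4 108.5] 113.7
top0 38 [254.  192.2] [504.5  22.5 108.1] 111.8
centre [596.7  48.1] R 94.5
ang [ -19.7   52.2  -92.1  123.9 -164.4]
side0 37 [311.1 117. ] [652.2 123.1 104.9] 110.5
side0 26 [275.3 124.9] [542.5 126.4 105.4] 108.2
side0 42 [338.  131.1] [680.8  16.1 105.9] 108.7
side0 49 [276.6 144.6] [503.3  22.8 105.8] 110.6
side0 48 [318.3 149. ] [591.3 -46.2 105.2] 110.7
centre [593.7  48.4] R 93.9
ang [  51.9  123.2  -20.3 -164.2  -91.4]
disc [599.1  51. ] 124.9 res 3.2
6068 [193 103 162 127]
(array([  39,   21,   52,   89,   71,   85,   82,   79,  203, 3272, 1899,
         31,   80,    1,    0]), array([ 0,  5, 10, 15, 20, 25, 30, 35, 40, 45, 50, 55, 60, 65, 70, 75]))
base rect ((609.7310791015625, 3.440460205078125), (297.04736328125, 391.03619384765625), 16.890291213989258)
car px ((336.5, 144.0), 15.403021812438965) [ 665.5 -154.6   76. ]
btn ((327.87078857421875, 182.03932189941406), 5.962178707122803) [ 564.6 -147.6   70.9] [ 565.1 -147.4   70.9]
rail? 104 [323.2 135.6] [ 2.90000e-01 -9.57000e-01  6.83559e+02 -1.17663e+02] -73.14 [ 667. -165.] [700. -71.]
rail? 108 [327.4 160.2] [ 2.95000e-01 -9.56000e-01  6.20107e+02 -1.37604e+02] -72.84 [ 603. -183.] [636. -91.]
```

Orange bay is at about 16° world and the channel points at -73°, so the carousel must turn about 89° clockwise. The plan is to grip the post at -20°, near (686,16), and carry it along the arc.

```bash
cat > plan.py <<'E'
# usage: plan.py x y z yaw nrows  -> offset rows in tool axes
import sys,numpy as np
from scipy.spatial.transform import Rotation as Ro
from bench import monitor
def rows(x,y,z,yaw,n,s=None):
    s=s or monitor.sense()
    R0=Ro.from_euler('xyz',s['tcp_rot'],degrees=True); R1=Ro.from_euler('xyz',[180,0,yaw],degrees=True)
    rv=(R0.inv()*R1).as_rotvec(degrees=True); dp=np.array([x,y,z])-s['tool_pos']
    out=[];
    for k in range(n):
        R=R0*Ro.from_rotvec(rv*k/n,degrees=True)
        out.append(R.inv().apply(dp/n).round(1).tolist())
    print("t",round(s['time'],2),"pos",s['tool_pos'].round(1),s['tcp_rot'].round(2),"F",s['ft_force'].round(1),"gap",round(s['finger_gap'],1))
    print("offset",out); print("rot each",(rv/n).round(2).tolist())
if __name__=="__main__":
    a=list(map(float,sys.argv[1:])); rows(*a[:4],int(a[4]))
E
python3 plan.py 686 16 170 70 16
```

```text
t 0.15 pos [221.7 557.1 230.4] [-1.7999e+02  9.0000e-02  6.8300e+01] F [-0.6 -0.5  0.1] gap 85.4
offset [[-20.7, 39.5, 3.8], [-20.8, 39.4, 3.8], [-20.8, 39.4, 3.8], [-20.9, 39.4, 3.8], [-21.0, 39.3, 3.8], [-21.0, 39.3, 3.8], [-21.1, 39.2, 3.8], [-21.2, 39.2, 3.8], [-21.3, 39.2, 3.8], [-21.3, 39.1, 3.8], [-21.4, 39.1, 3.8], [-21.5, 39.0, 3.8], [-21.6, 39.0, 3.8], [-21.6, 39.0, 3.8], [-21.7, 38.9, 3.8], [-21.8, 38.9, 3.8]]
rot each [-0.0, 0.01, -0.11]
```

jog_arm(offset=[[-20.8,39.4,0],[-20.8,39.4,0],[-20.8,39.4,0],[-21,39.4,0],[-21,39.3,0],[-21,39.3,0],[-21,39.2,0],[-21.2,39.2,0],[-21.3,39.2,0],[-21.3,39.1,0],[-21.4,39.1,0],[-21.5,39,0],[-21.6,39,15],[-21.6,39,15],[-21.7,39,15],[-21.8,39,15]], delta_rot=[[0,0,-0.1],[0,0,-0.1],[0,0,-0.1],[0,0,-0.1],[0,0,-0.1],[0,0,-0.1],[0,0,-0.1],[0,0,-0.1],[0,0,-0.1],[0,0,-0.1],[0,0,-0.1],[0,0,-0.1],[0,0,-0.1],[0,0,-0.1],[0,0,-0.1],[0,0,-0.1]], jaw=[70,70,70,70,70,70,70,70,70,70,70,70,70,70,70,70])

```text
time: 1.75
tool_pos: [700.3, -1.0, 166.5]
tcp_rot: [180.0, 0.1, 70.6]
ft_force: [0.2, 0.4, 1.0]
finger_gap: 59.7
```

```bash
cat > snap.py <<'E'
import sys; from bench import monitor,cams; import cv2,numpy as np
from h import *
for a in sys.argv[1:]:
    n,tag=a.split(":"); m=cams.camera_model(n); p,d=cams.snapshot(n)
    np.savez(f"{tag}.npz",p=p,d=d,**m); cv2.imwrite(f"pics/{tag}.png",p[:,:,::-1])
E
python3 snap.py wrist:w1; python3 plan.py 686 16 170 70 2
```

```text
t 1.8 pos [701.4  -7.4 160.5] [-179.8     0.35   70.32] F [-3.6 -3.  -2.6] gap 59.4
offset [[8.4, -11.2, -4.8], [8.4, -11.3, -4.7]]
rot each [-0.1, 0.17, 0.16]
```

View pics/w1.png

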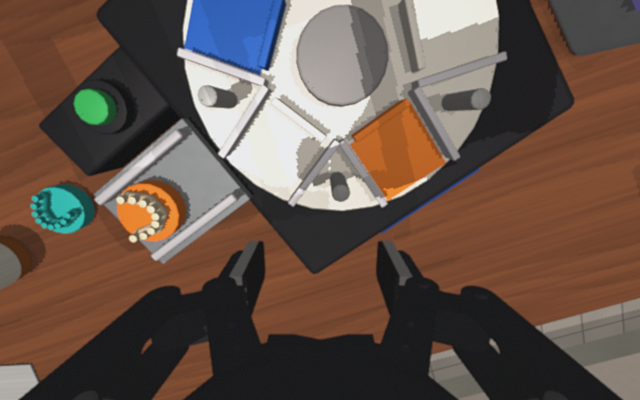

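jog_arm(offset=[[8,-11,-5],[8,-11,-5],[0,0,0],[0,0,0]], delta_rot=[[0,0,0.1],[0,0,0.2],[0,0,0],[0,0,0]], jaw=[70,70,70,70])

```text
time: 2.2
tool_pos: [683.9, 15.2, 167.0]
tcp_rot: [-179.4, 0.4, 69.9]
ft_force: [-0.6, 0.5, 0.6]
finger_gap: 59.9
```

```bash
python3 snap.py wrist:w2; python3 plan.py 686 16 170 70 1; cat > posts.py <<'E'
import sys; from h import *
p,d,K,T=load(sys.argv[1]); print("cam",(-T[:3,:3].T@T[:3,3]).round(0))
vv,uu=np.mgrid[0:240,0:640]; uv=np.c_[uu.ravel(),vv.ravel()]; uv=uv[d[uv[:,1],uv[:,0]]>0]
P=depthpts(K,T,uv,d); c0=np.array([597,49]); r=np.hypot(*(P[:,:2]-c0).T)
M=np.zeros(d.shape,np.uint8); s=(P[:,2]>103)&(P[:,2]<116)&(r<120)&(r>70); M[uv[s,1],uv[s,0]]=255
for a,c,st,px in blobs(M,30):
    D=depthpts(K,T,px,d); e=cv2.minEnclosingCircle(px.astype(np.float32)); m=D.mean(0); w=ray(K,T,c,110)[0]
    print(a,c.round(1),"depth",m.round(1),"ray110",w.round(1),"r",np.hypot(*(w[:2]-c0)).round(1),"ang",np.degrees(np.arctan2(*(w[:2]-c0)[::-1])).round(1))
for nm,lo,hi in [("orange",(5,120,90),(18,255,255)),("green",(45,100,50),(80,255,255))]:
    for a,c,st,px in blobs(mask(p,lo,hi),300):
        D=depthpts(K,T,px,d); D=D[np.abs(D[:,2]-np.median(D[:,2]))<4]; (u,v),rr=cv2.minEnclosingCircle(px.astype(np.float32))
        print(nm,a,c.round(1),(round(u,1),round(v,1),round(rr,1)),"med",np.median(D,0).round(1),"mean",D.mean(0).round(1),"circ@",ray(K,T,(u,v),np.median(D[:,2]))[0].round(1))
E
python3 posts.py w2
```

```text
t 2.25 pos [684.2  15.5 167.5] [-179.48    0.41   69.87] F [-0.1  0.4  0.3] gap 59.6
offset [[1.1, 1.5, -2.5]]
rot each [-0.52, 0.41, -0.13]
cam [618.  40. 311.]
377 [199.  129.8] depth [595.8 -42.  109.8] ray110 [595.8 -41.9 110. ] r 91.0 ang -90.8
398 [457.7 129.5] depth [656.7 124.8 109.7] ray110 [656.6 124.7 110. ] r 96.4 ang 51.8
289 [327.3 218.3] depth [686.7  19.3 109.9] ray110 [686.7  19.3 110. ] r 94.5 ang -18.3
orange 34968 [ 65.2 187.7] (68.0, 189.5, 201.3) med [ 590.3 -258.8    0.8] mean [ 600.3 -265.7    0.8] circ@ [ 591.5 -255.6    0.8]
orange 39270 [551.6 211.4] (539.5, 187.5, 156.3) med [8.037e+02 2.610e+02 7.000e-01] mean [8.082e+02 2.488e+02 8.000e-01] circ@ [7.704e+02 2.417e+02 7.000e-01]
orange 4981 [383.8 173.3] (385.2, 174.8, 48.1) med [684.3  76.6  61.4] mean [684.7  76.3  61.4] circ@ [682.3  76.3  61.4]
orange 1405 [158.  228.8] (148.0, 231.3, 32.8) med [ 656.6 -129.4   76.5] mean [ 657.6 -131.7   76.3] circ@ [ 655.1 -138.    76.5]
orange 8118 [321.5 303.3] (320.4, 298.1, 74.0) med [ 8.294e+02 -3.720e+01  7.000e-01] mean [ 8.293e+02 -3.760e+01  7.000e-01] circ@ [ 8.21e+02 -3.63e+01  7.00e-01]
orange 1836 [187.3 373.7] (180.0, 370.5, 40.0) med [ 8.740e+02 -2.477e+02  5.000e-01] mean [ 8.719e+02 -2.505e+02  6.000e-01] circ@ [ 8.632e+02 -2.570e+02  5.000e-01]
orange 456 [441.5 353.7] (442.1, 355.3, 16.1) med [9.571e+02 8.610e+01 6.000e-01] mean [9.562e+02 8.640e+01 6.000e-01] circ@ [9.589e+02 8.630e+01 6.000e-01]
green 1160 [ 91.1 136.9] (91.1, 136.7, 21.5) med [ 565.6 -144.5   72.5] mean [ 565.6 -144.8   72.4] circ@ [ 565.9 -143.5   72.5]
```

View pics/w2.png

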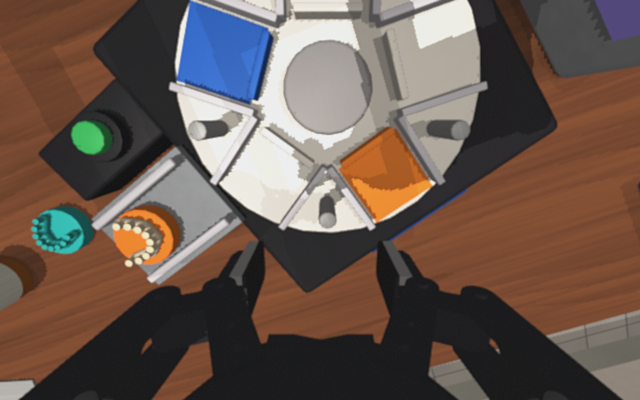

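jog_arm(offset=[[2.5,0.5,25],[0.5,0,25],[0,0,20],[0,0,11],[0,0,0]], delta_rot=[[-0.5,0.4,-0.1],[0,0,0],[0,0,0],[0,0,0],[0,0,0]], jaw=[60,50,40,40,40], newtons=20)

```text
time: 2.75
tool_pos: [688.2, 22.1, 91.9]
tcp_rot: [179.3, -0.2, 70.3]
ft_force: [0.1, -0.3, 0.2]
finger_gap: 34.0
```

```bash
python3 plan.py 686.5 18 86 70 1;python3 snap.py wrist:w3
```

```text
t 2.75 pos [688.2  22.1  91.9] [179.33  -0.22  70.32] F [ 0.1 -0.3  0.2] gap 34.0
offset [[-4.5, -0.3, 5.9]]
rot each [0.67, -0.22, 0.32]
```

View pics/w3.png

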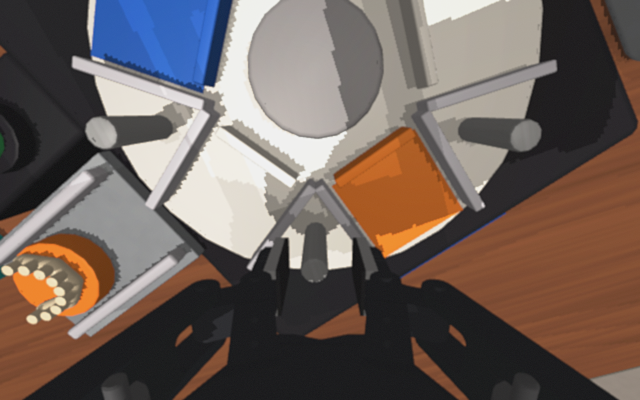

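The post at (314,265) sits between the fingers, which are at 280 and 360. I'll lower a little and close.

jog_arm(offset=[[-2,0,5],[0,0,0],[0,0,0],[0,0,0],[0,0,0]], delta_rot=[[0.6,-0.2,0.3],[0,0,0],[0,0,0],[0,0,0],[0,0,0]], jaw=[20,10,0,0,0], newtons=20)

```text
time: 3.3
tool_pos: [689.0, 20.1, 89.6]
tcp_rot: [179.8, -0.1, 70.0]
ft_force: [-0.1, -0.4, -5.0]
finger_gap: 13.2
```

```bash
python3 plan.py 686.5 18 86 70 1;python3 snap.py wrist:w4; python3 posts.py w4 | head -6
```

```text
t 3.3 pos [689.   20.1  89.6] [ 1.7981e+02 -6.0000e-02  7.0000e+01] F [-0.1 -0.4 -5. ] gap 13.2
offset [[-2.8, -1.6, 3.6]]
rot each [0.19, -0.06, 0.0]
cam [621.  45. 233.]
1188 [528.5 126.5] depth [655.4 125.2 109.5] ray110 [655.2 124.9 110. ] r 95.7 ang 52.5
1148 [108.9 132.8] depth [597.4 -41.6 109.5] ray110 [597.5 -41.3 110. ] r 90.3 ang -89.7
orange 886 [623.5  51.6] (618.5, 51.0, 55.0) med [660.9 270.7   0.8] mean [655.5 269.8   0.9] circ@ [653.9 266.3   0.8]
orange 9987 [401.1 188.5] (403.1, 190.4, 67.9) med [683.9  78.3  61.4] mean [684.3  77.8  61.4] circ@ [681.   77.8  61.4]
orange 31029 [561.5 267.9] (553.8, 250.0, 146.3) med [8.168e+02 2.133e+02 7.000e-01] mean [8.265e+02 2.060e+02 7.000e-01] circ@ [8.022e+02 2.021e+02 7.000e-01]
```

View pics/w4.png

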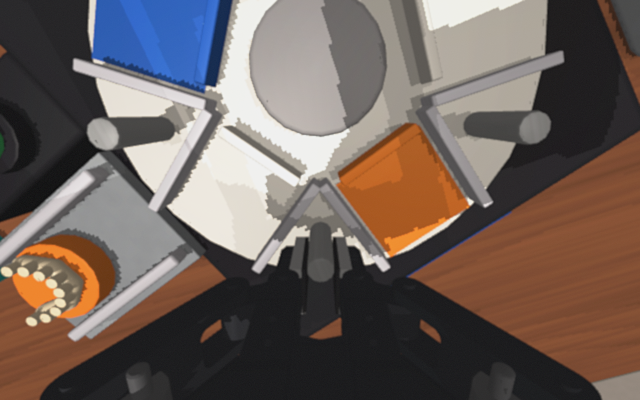

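jog_arm(offset=[[-7,-0.1,0],[-7,-0.1,0],[-7,-0.1,0],[-7,-0.1,0],[-7,-0.1,0],[0,0,0]], delta_rot=[[0,0,4.2],[0,0,4.2],[0,0,4.2],[0,0,4.2],[0,0,4.2],[0,0,0]], jaw=[0,0,0,0,0,0])

```text
time: 3.95
tool_pos: [671.7, -10.3, 89.6]
tcp_rot: [179.8, -0.2, 48.3]
ft_force: [-0.8, -1.6, -4.9]
finger_gap: 13.1
```

```bash
cat > st.py <<'E'
from bench import monitor; import numpy as np
s=monitor.sense(); d=s['tool_pos'][:2]-np.array([597.3,51])
print(round(s['time'],2),s['tool_pos'].round(1),s['tcp_rot'].round(1),s['ft_force'].round(1),s['wrist_torque'].round(2),"gap",round(s['finger_gap'],1),"R",np.hypot(*d).round(1),"ang",np.degrees(np.arctan2(d[1],d[0])).round(1))
E
python3 st.py
```

```text
3.95 [671.7 -10.3  89.6] [179.8  -0.2  48.3] [-0.8 -1.6 -4.9] [-0.26  0.32  0.05] gap 13.1 R 96.4 ang -39.5
```

jog_arm(offset=[[-7,-0.1,0],[-7,-0.1,0],[-7,-0.1,0],[-7,-0.1,0],[-7,-0.1,0],[-7,-0.1,0],[-7,-0.1,0],[-7,-0.1,0],[0,0,0]], delta_rot=[[0,0,4.2],[0,0,4.2],[0,0,4.2],[0,0,4.2],[0,0,4.2],[0,0,4.2],[0,0,4.2],[0,0,4.2],[0,0,0]], jaw=[0,0,0,0,0,0,0,0,0])

```text
time: 4.85
tool_pos: [625.8, -40.1, 89.7]
tcp_rot: [179.8, -0.4, 14.7]
ft_force: [-1.8, -0.7, -4.5]
finger_gap: 12.9
```

```bash
python3 st.py
```

```text
4.85 [625.8 -40.1  89.7] [179.8  -0.4  14.7] [-1.8 -0.7 -4.5] [-0.21  0.4   0.12] gap 12.9 R 95.5 ang -72.6
```

jog_arm(offset=[[-7,0,0],[-7,0,0],[-7,0,0],[-7,0,0],[-7,0,0],[-7,0,0],[-7,0,0],[-7,0,0],[0,0,0]], delta_rot=[[0,0,4.1],[0,0,4.1],[0,0,4.1],[0,0,4.1],[0,0,4.1],[0,0,4.1],[0,0,4.1],[0,0,4.1],[0,0,0]], jaw=[0,0,0,0,0,0,0,0,0])

```text
time: 5.75
tool_pos: [572.5, -40.3, 89.6]
tcp_rot: [-180.0, -0.7, -17.3]
ft_force: [-2.2, -1.5, -4.8]
finger_gap: 12.8
```

```bash
python3 st.py; python3 snap.py wrist:w5 top:t5; python3 posts.py w5
```

```text
5.75 [572.5 -40.3  89.6] [-180.    -0.7  -17.3] [-2.2 -1.5 -4.8] [-0.27  0.55  0.03] gap 12.8 R 94.6 ang -105.2
cam [593.  29. 233.]
1147 [526.2 125.3] depth [675.9  -1.2 109.4] ray110 [675.6  -1.1 110. ] r 93.2 ang -32.5
1176 [107.2 134.4] depth [506.2  47.8 109.5] ray110 [506.5  47.7 110. ] r 90.5 ang -179.2
orange 30182 [589.9 232.3] (612.5, 199.5, 201.3) med [ 8.004e+02 -1.416e+02  7.000e-01] mean [ 7.938e+02 -1.478e+02  7.000e-01] circ@ [ 8.145e+02 -1.126e+02  7.000e-01]
orange 1234 [14.9 94.2] (20.3, 86.0, 33.0) med [379.6 110.1   1. ] mean [378.9 111.4   1.1] circ@ [386.1 115.3   1. ]
orange 9845 [399.7 188.1] (401.9, 190.6, 67.7) med [630.4 -32.1  61.4] mean [630.  -32.6  61.4] circ@ [629.7 -29.7  61.4]
orange 31232 [ 75.  273.4] (72.5, 284.5, 135.5) med [343.4 -42.4   1. ] mean [339.  -40.4   1. ] circ@ [332.8 -46.7   1. ]
orange 1302 [496.1 313.1] (492.5, 321.5, 38.8) med [ 671.6 -127.1   76.6] mean [ 671.1 -129.2   76.2] circ@ [ 664.2 -130.    76.6]
```

View pics/w5.png

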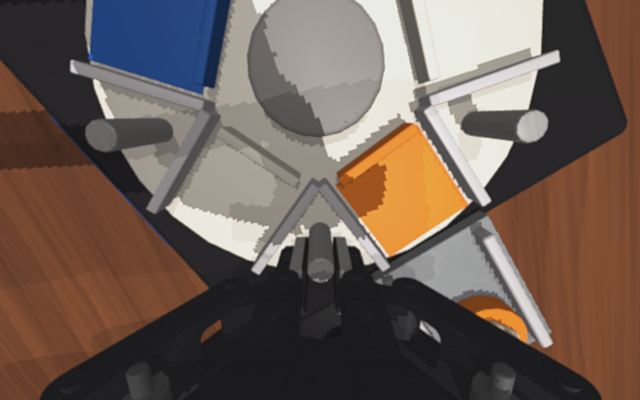

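View pics/t5.png

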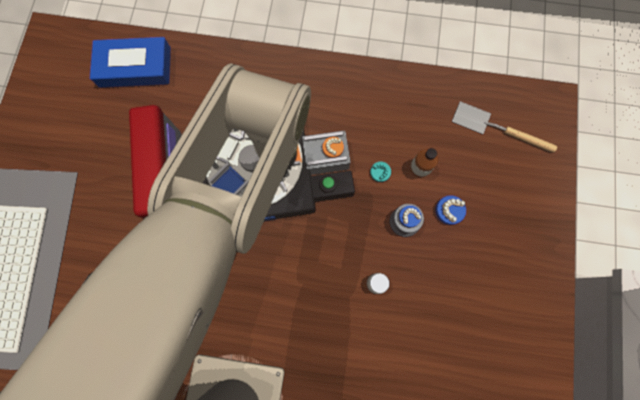

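```bash
cat > al.py <<'E'
import sys; from h import *
p,d,K,T=load(sys.argv[1]); x0,y0=map(float,sys.argv[2:4]) if len(sys.argv)>3 else (597.3,51)
vv,uu=np.mgrid[0:400,0:640]; uv=np.c_[uu.ravel(),vv.ravel()]; uv=uv[d[uv[:,1],uv[:,0]]>0]; P=depthpts(K,T,uv,d)
q=P[:,:2]-[x0,y0]; r=np.hypot(*q.T)
def comps(sel,nm,h,mn=60):
    M=np.zeros(d.shape,np.uint8); M[uv[sel,1],uv[sel,0]]=255
    for a,c,st,px in blobs(M,mn):
        W=depthpts(K,T,px,d)[:,:2]; W=ray(K,T,px,h)[:,:2]
        l=cv2.fitLine(W.astype(np.float32),cv2.DIST_HUBER,0,.01,.01).ravel(); dv=l[:2]; m=l[2:]
        if dv@(m-[x0,y0])<0: dv=-dv
        ang=np.degrees(np.arctan2(dv[1],dv[0])); n=np.array([-dv[1],dv[0]]); L=np.ptp(W@dv); Wd=np.ptp(W@n)
        print(nm,a,c.round(0),"mid",m.round(1),"ang",ang.round(2),"off axis",(n@(m-[x0,y0])).round(1),"L,W",L.round(0),Wd.round(1))
comps((np.abs(P[:,2]-78)<2.5)&(r<120)&(r>45),"wall",78)
comps((np.abs(P[:,2]-74)<3)&(r>135)&(r<245)&(np.abs(np.degrees(np.arctan2(q[:,1],q[:,0]))+73)<15),"rail",74)
E
python3 al.py w5; python3 al.py w2;  python3 al.py t5
```

```text
wall 1242 [206.  41.] mid [551.2  77.7] ang -124.41 off axis -53.1 L,W 39.0 7.6
wall 1169 [425.  39.] mid [653.7  47.2] ang -87.4 off axis 56.2 L,W 38.0 7.3
wall 3082 [475. 114.] mid [676.4  10.4] ang 34.42 off axis -78.2 L,W 78.0 66.7
wall 3198 [157. 120.] mid [510.6  59.1] ang 115.73 off axis 74.6 L,W 78.0 68.6
wall 125 [478. 123.] mid [ 6.723e+02 -1.000e-01] ang -103.63 off axis 84.9 L,W 13.0 8.2
wall 132 [156. 130.] mid [509.8  47. ] ang -100.36 off axis -85.4 L,W 13.0 7.2
wall 1084 [378. 154.] mid [6.183e+02 1.000e-01] ang 19.89 off axis -55.1 L,W 50.0 6.7
wall 1095 [257. 156.] mid [555.5  18.2] ang -52.12 off axis -53.1 L,W 50.0 6.7
wall 2235 [320. 227.] mid [575.1 -30.6] ang 165.36 off axis 84.6 L,W 84.0 56.1
wall 71 [320. 233.] mid [574.5 -34.2] ang -16.86 off axis -88.2 L,W 13.0 6.9
rail 1689 [516. 289.] mid [ 683.7 -113.1] ang -72.74 off axis 33.8 L,W 102.0 8.8
rail 699 [501. 316.] mid [ 671.2 -129.9] ang -47.18 off axis -68.8 L,W 52.0 16.1
wall 676 [256.   9.] mid [529.5  19.4] ang -120.46 off axis -42.4 L,W 52.0 14.7
wall 655 [399.   8.] mid [566.3 119.5] ang 79.78 off ax
[... 430 characters left out ...]
.] mid [629.1   5.8] ang 33.9 off axis -55.2 L,W 50.0 6.4
wall 489 [368. 147.] mid [651.3  66.9] ang 105.99 off axis -56.3 L,W 50.0 6.5
wall 1060 [327. 197.] mid [678.6  20.8] ang -106.28 off axis 86.5 L,W 83.0 56.2
rail 1059 [135. 193.] mid [ 620.5 -133.4] ang -73.1 off axis -31.4 L,W 101.0 8.6
rail 814 [157. 230.] mid [ 656.5 -130.2] ang 1.71 off axis -182.9 L,W 54.0 43.6
rail 864 [188. 250.] mid [ 684.2 -114.6] ang -72.81 off axis 34.1 L,W 101.0 8.3
rail 422 [129. 241.] mid [ 658.  -160.4] ang -118.66 off axis 154.7 L,W 30.0 27.9
wall 73 [220. 167.] mid [552.4 124.2] ang 156.18 off axis -48.8 L,W 68.0 34.9
rail 390 [329. 148.] mid [ 654.  -141.7] ang -123.29 off axis 153.1 L,W 116.0 119.2
```

jog_arm(offset=[[-2.4,0,0],[-2.4,0,0],[0,0,0],[0,0,0]], delta_rot=[[0,0,1.4],[0,0,1.4],[0,0,0],[0,0,0]], jaw=[0,0,0,0])

```text
time: 6.25
tool_pos: [569.0, -39.2, 89.6]
tcp_rot: [-180.0, -0.7, -19.9]
ft_force: [-1.0, -2.0, -5.0]
finger_gap: 13.2
```

```bash
python3 st.py; python3 snap.py wrist:w6 ; python3 al.py w6 598.6 50.8
```

```text
6.25 [569.  -39.2  89.6] [-180.    -0.7  -19.9] [-1. -2. -5.] [-0.28  0.35  0.1 ] gap 13.2 R 94.5 ang -107.4
wall 1266 [204.  42.] mid [552.4  79.7] ang -126.85 off axis -54.3 L,W 40.0 7.6
wall 1157 [424.  39.] mid [653.5  45. ] ang -89.62 off axis 54.9 L,W 37.0 7.5
wall 3103 [475. 112.] mid [676.3   8.1] ang 29.59 off axis -75.5 L,W 77.0 67.9
wall 3179 [156. 121.] mid [511.1  62.9] ang 114.28 off axis 74.8 L,W 77.0 68.5
wall 136 [477. 122.] mid [670.3  -2.8] ang -112.06 off axis 86.6 L,W 13.0 6.9
wall 127 [155. 131.] mid [509.7  50.5] ang -101.75 off axis -87.0 L,W 13.0 7.3
wall 1087 [378. 153.] mid [ 6.163e+02 -6.000e-01] ang 17.73 off axis -54.4 L,W 50.0 6.7
wall 1098 [257. 156.] mid [554.3  19.9] ang 125.73 off axis 54.0 L,W 50.0 6.9
wall 2228 [319. 226.] mid [570.1 -29. ] ang 168.21 off axis 84.0 L,W 83.0 59.6
wall 68 [320. 233.] mid [570.9 -33.4] ang 164.77 off axis 88.5 L,W 13.0 6.5
rail 1758 [526. 280.] mid [ 683.6 -112.7] ang -72.82 off axis 32.9 L,W 102.0 8.8
rail 916 [505. 309.] mid [ 667.2 -128.6] ang -36.12 off axis -104.5 L,W 55.0 22.0
rail 142 [431. 331.] mid [ 617.1 -128.4] ang -68.9 off axis -47.3 L,W 24.0 4.5
```

jog_arm(offset=[[-1.1,0,0],[0,0,0],[0,0,0],[0,0,0],[0,0,0],[0,0,-20],[0,0,-30],[0,0,-30],[0,0,0]], delta_rot=[[0,0,0.6],[0,0,0],[0,0,0],[0,0,0],[0,0,0],[0,0,0],[0,0,0],[0,0,0],[0,0,0]], jaw=[0,0,25,35,35,35,35,35,35])

```text
time: 7.2
tool_pos: [570.2, -37.5, 176.1]
tcp_rot: [-179.7, -1.1, -20.4]
ft_force: [1.3, 0.4, 1.2]
finger_gap: 29.9
```

```bash
python3 st.py; python3 snap.py wrist:w7 ; python3 al.py w7 598.6 50.8
```

```text
7.2 [570.2 -37.5 176.1] [-179.7   -1.1  -20.4] [1.3 0.4 1.2] [-0.04 -0.02  0.01] gap 29.9 R 92.5 ang -107.0
wall 784 [236.  10.] mid [562.3 122.5] ang 149.21 off axis -43.0 L,W 60.0 17.2
wall 625 [378.   9.] mid [666.7  85.2] ang -8.89 off axis 44.5 L,W 49.0 15.7
wall 673 [310.   9.] mid [616.8 103. ] ang -18.67 off axis 55.3 L,W 49.0 7.0
wall 577 [378.  62.] mid [653.8  51. ] ang 88.99 off axis -55.2 L,W 50.0 6.7
wall 588 [245.  65.] mid [555.8  84.7] ang 53.14 off axis 54.5 L,W 50.0 7.1
wall 1238 [414. 118.] mid [672.4   4.1] ang 39.44 off axis -83.0 L,W 81.0 63.1
wall 1277 [212. 124.] mid [511.7  59.8] ang 105.35 off axis 81.4 L,W 81.0 64.9
wall 447 [353. 143.] mid [615.7  -0.9] ang 17.0 off axis -54.4 L,W 50.0 6.3
wall 468 [275. 145.] mid [554.1  20.2] ang 125.03 off axis 54.0 L,W 50.0 6.4
wall 1008 [316. 193.] mid [570.1 -29.6] ang 164.16 off axis 85.1 L,W 83.0 57.1
rail 858 [460. 231.] mid [ 684.3 -114.2] ang -72.86 off axis 33.3 L,W 101.0 8.4
rail 536 [393. 259.] mid [ 616.6 -119.6] ang -72.84 off axis -33.1 L,W 71.0 8.2
rail 667 [439. 256.] mid [ 658.8 -130.3] ang -6.04 off axis -173.7 L,W 54.0 39.6
rail 221 [448. 277.] mid [ 663.1 -157.7] ang -64.48 off axis -31.6 L,W 30.0 19.3
```

View pics/w7.png

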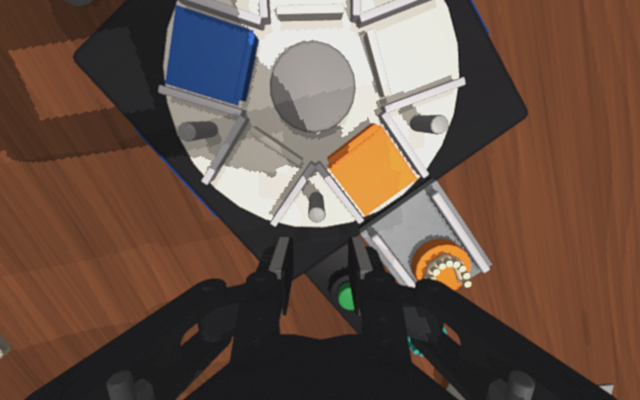

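```bash
python3 plan.py 675.8 -199.6 165 17 6; python3 - <<'E'
from h import *
ax=np.array([598.6,50.8]); u=np.array([.2945,-.9556]); n=np.array([.9556,.2945])
for f in ["w7","w2"]:
    p,d,K,T=load(f); vv,uu=np.mgrid[0:400,0:640]; uv=np.c_[uu.ravel(),vv.ravel()]; uv=uv[d[uv[:,1],uv[:,0]]>0]
    P=depthpts(K,T,uv,d); q=P[:,:2]-ax; a=q@u; b=q@n
    hs=cv2.cvtColor(np.ascontiguousarray(p),cv2.COLOR_RGB2HSV)[uv[:,1],uv[:,0]]
    s=(a>140)&(a<250)&(abs(b)<30)&(abs(P[:,2]-76)<3)&(hs[:,0]<18)&(hs[:,1]>120)
    print(f,"along",np.percentile(a[s],[1,50,99]).round(1),"lat",np.percentile(b[s],[1,50,99]).round(1))
    s=(a>245)&(a<330)&(P[:,2]>8)&(b>-130)&(b<100); print("obst",np.c_[a,b,P[:,2]][s].min(0).round(0) if s.any() else None,np.c_[a,b,P[:,2]][s].max(0).round(0) if s.any() else None)
E
```

```text
t 7.25 pos [569.3 -37.3 173.9] [-179.73   -0.99  -20.44] F [ 0.  -0.2 -0.2] gap 30.2
offset [[26.1, 19.1, 1.8], [23.8, 21.9, 1.8], [21.3, 24.3, 1.7], [18.5, 26.5, 1.6], [15.6, 28.4, 1.6], [12.4, 29.9, 1.5]]
rot each [0.01, -0.17, -6.24]
w7 along [179.  195.  229.5] lat [-23.7   2.1  25.3]
obst [245. -91.  15.] [330.  42.  58.]
w2 along [178.4 199.8 229.4] lat [-25.3  -1.4  25. ]
obst [295. -92.   8.] [330. -39.  32.]
```

jog_arm(offset=[[26,19,0],[24,22,0],[21,24,0],[18.5,26.5,0],[15.5,28.5,0],[12.5,30,0],[0,0,0],[0,0,0]], delta_rot=[[0,-0.2,-6.2],[0,-0.2,-6.2],[0,-0.2,-6.2],[0,-0.2,-6.2],[0,-0.2,-6.2],[0,-0.2,-6.2],[0,0,0],[0,0,0]], jaw=[0,0,0,0,0,0,0,0])

```text
time: 8.05
tool_pos: [678.4, -202.3, 165.4]
tcp_rot: [-179.6, 0.5, 18.4]
ft_force: [-0.0, 0.5, 0.3]
finger_gap: 0.1
```

```bash
python3 plan.py 675.8 -199.6 67 17 4;python3 snap.py side:s8 wrist:w8
```

```text
t 8.05 pos [ 678.4 -202.3  165.4] [-179.64    0.47   18.42] F [-0.   0.5  0.3] gap 0.1
offset [[-0.2, -0.7, 24.6], [-0.3, -0.7, 24.6], [-0.3, -0.8, 24.6], [-0.4, -0.8, 24.6]]
rot each [-0.09, 0.12, 0.35]
```

View pics/w8.png

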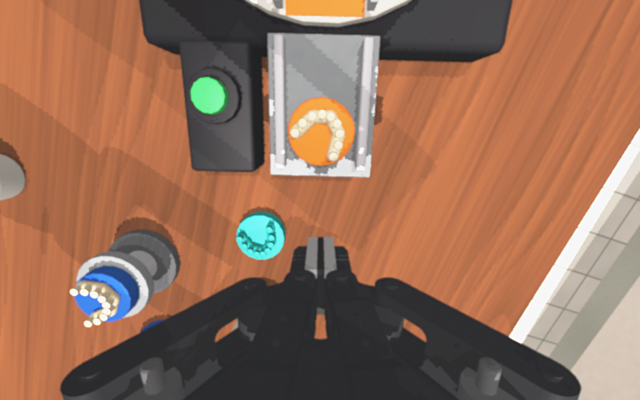

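View pics/s8.png

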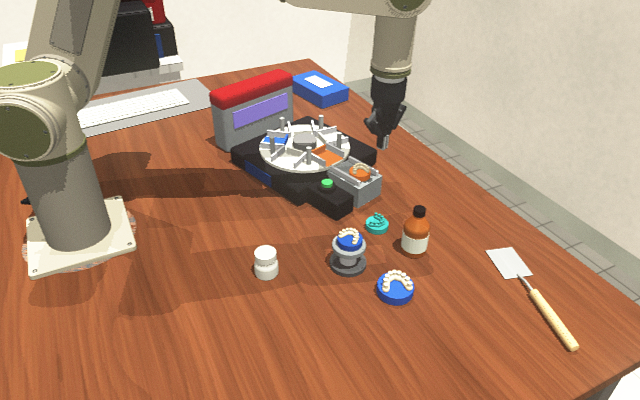

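jog_arm(offset=[[-0.3,-0.7,25],[-0.3,-0.7,25],[-0.3,-0.8,25],[-0.4,-0.8,23.5],[0,0,0],[0,0,0]], delta_rot=[[-0.1,0.1,0.4],[-0.1,0.1,0.4],[-0.1,0.1,0.3],[-0.1,0.1,0.3],[0,0,0],[0,0,0]], jaw=[0,0,0,0,0,0])

```text
time: 8.75
tool_pos: [675.3, -192.7, 68.7]
tcp_rot: [179.8, -0.2, 17.1]
ft_force: [0.1, -0.7, 0.6]
finger_gap: -0.2
```

```bash
python3 plan.py 634.8 -66.7 67 17 18
```

```text
t 8.75 pos [ 675.3 -192.7   68.7] [179.81  -0.21  17.05] F [ 0.1 -0.7  0.6] gap -0.2
offset [[-0.1, -7.3, 0.1], [-0.1, -7.3, 0.1], [-0.1, -7.3, 0.1], [-0.1, -7.3, 0.1], [-0.1, -7.3, 0.1], [-0.1, -7.3, 0.1], [-0.1, -7.3, 0.1], [-0.1, -7.3, 0.1], [-0.1, -7.3, 0.1], [-0.1, -7.3, 0.1], [-0.1, -7.3, 0.1], [-0.1, -7.3, 0.1], [-0.1, -7.3, 0.1], [-0.1, -7.3, 0.1], [-0.1, -7.3, 0.1], [-0.1, -7.3, 0.1], [-0.1, -7.3, 0.1], [-0.1, -7.3, 0.1]]
rot each [0.01, -0.01, 0.0]
```

jog_arm(offset=[[-0.3,-5,0.5],[0,-5,0.3],[0,-6,0],[0,-6,0],[0,-6,0],[0,-6,0],[0,-6,0],[0,-6,0],[0,-6,0],[0,-6,0],[0,-6,0],[0,-6,0],[0,-5,0],[0,-4,0],[0,0,0]], delta_rot=[[0,0,0],[0,0,0],[0,0,0],[0,0,0],[0,0,0],[0,0,0],[0,0,0],[0,0,0],[0,0,0],[0,0,0],[0,0,0],[0,0,0],[0,0,0],[0,0,0],[0,0,0]], jaw=[0,0,0,0,0,0,0,0,0,0,0,0,0,0,0])

```text
time: 10.25
tool_pos: [653.6, -111.0, 75.3]
tcp_rot: [179.4, -0.7, 17.1]
ft_force: [0.3, -0.5, 0.9]
finger_gap: -0.2
```

```bash
python3 plan.py 634.8 -66.7 67 17 18; python3 snap.py wrist:w9 side:s9
```

```text
t 10.25 pos [ 653.6 -111.    75.3] [179.43  -0.7   17.1 ] F [ 0.3 -0.5  0.9] gap -0.2
offset [[-0.3, -2.7, 0.4], [-0.3, -2.7, 0.4], [-0.3, -2.7, 0.4], [-0.3, -2.7, 0.4], [-0.3, -2.7, 0.4], [-0.3, -2.7, 0.4], [-0.3, -2.7, 0.4], [-0.3, -2.7, 0.4], [-0.3, -2.7, 0.4], [-0.3, -2.7, 0.4], [-0.3, -2.7, 0.4], [-0.3, -2.7, 0.4], [-0.3, -2.7, 0.4], [-0.3, -2.7, 0.5], [-0.3, -2.7, 0.5], [-0.3, -2.7, 0.5], [-0.3, -2.7, 0.5], [-0.3, -2.7, 0.5]]
rot each [0.03, -0.04, 0.01]
```

View pics/w9.png

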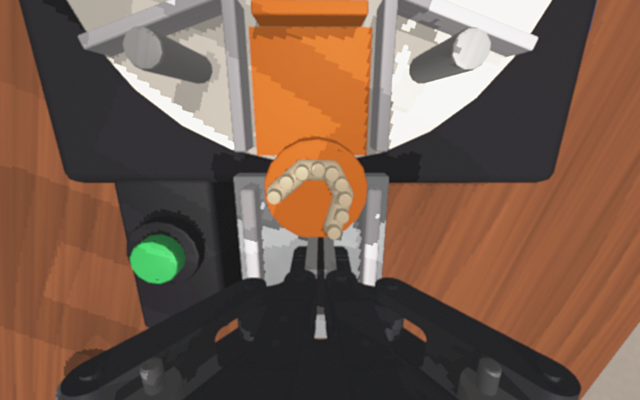

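View pics/s9.png

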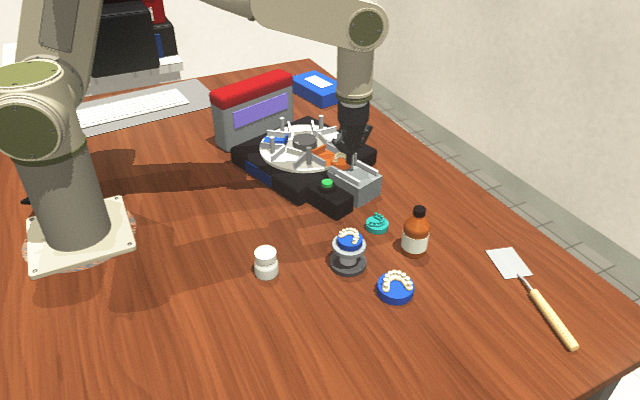

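```bash
python3 plan.py 648.5 -113 66 17 3
```

```text
t 10.35 pos [ 653.6 -111.3   75.1] [179.43  -0.69  17.08] F [ 0.2  0.4 -0.5] gap -0.2
offset [[-1.8, -0.0, 3.0], [-1.8, 0.0, 3.0], [-1.8, 0.0, 3.0]]
rot each [0.19, -0.23, 0.03]
```

jog_arm(offset=[[0,5,0],[-2,0,3],[-2,0,3],[-1.5,0,3],[0,0,0],[0,0,0]], delta_rot=[[0,0,0],[0.2,-0.2,0],[0.2,-0.2,0],[0.2,-0.2,0],[0,0,0],[0,0,0]], jaw=[0,0,0,0,0,0])

```text
time: 10.95
tool_pos: [648.7, -119.0, 63.9]
tcp_rot: [-179.8, 0.1, 17.0]
ft_force: [0.6, -0.3, -0.6]
finger_gap: -0.4
```

```bash
python3 plan.py 634.8 -66.7 66 17 9
```

```text
t 10.95 pos [ 648.7 -119.    63.9] [-1.7982e+02  7.0000e-02  1.7010e+01] F [ 0.6 -0.3 -0.6] gap -0.4
offset [[0.2, -6.0, -0.2], [0.2, -6.0, -0.2], [0.2, -6.0, -0.2], [0.2, -6.0, -0.2], [0.2, -6.0, -0.2], [0.2, -6.0, -0.2], [0.2, -6.0, -0.2], [0.2, -6.0, -0.2], [0.2, -6.0, -0.2]]
rot each [-0.02, 0.01, 0.0]
```

jog_arm(offset=[[0,-5,0.2],[-0.2,-5,0.3],[-0.2,-5,0.3],[-0.2,-5,0.3],[0,0,0]], delta_rot=[[0,0,0],[0,0,0],[0,0,0],[0,0,0],[0,0,0]], jaw=[0,0,0,0,0])

```text
time: 11.45
tool_pos: [642.3, -98.5, 63.7]
tcp_rot: [-179.9, 0.0, 17.0]
ft_force: [1.1, -0.4, -0.5]
finger_gap: 0.1
```

```bash
python3 plan.py 634.8 -66.7 66 17 6
```

```text
t 11.45 pos [642.3 -98.5  63.7] [-179.89    0.     17.02] F [ 1.1 -0.4 -0.5] gap 0.1
offset [[0.4, -5.4, -0.4], [0.4, -5.4, -0.4], [0.4, -5.4, -0.4], [0.4, -5.4, -0.4], [0.4, -5.4, -0.4], [0.3, -5.4, -0.4]]
rot each [-0.02, 0.0, 0.0]
```

jog_arm(offset=[[0.4,-5,0],[0.3,-5,0],[0.3,-5,0.1],[0.3,-5,0.1],[0.2,-4,0.1],[0,0,0]], delta_rot=[[0,0,0],[0,0,0],[0,0,0],[0,0,0],[0,0,0],[0,0,0]], jaw=[0,0,0,0,0,0])

```text
time: 12.05
tool_pos: [636.4, -72.6, 63.8]
tcp_rot: [-179.9, -0.0, 17.1]
ft_force: [-0.6, 0.2, -0.3]
finger_gap: -0.2
```

```bash
python3 plan.py 634.8 -66.7 66 17 2; python3 snap.py wrist:w10; python3 al.py w10 598.6 50.8
```

```text
t 12.05 pos [636.4 -72.6  63.8] [-1.7991e+02 -3.0000e-02  1.7050e+01] F [-0.6  0.2 -0.3] gap -0.2
offset [[0.1, -3.0, -1.1], [0.1, -3.0, -1.1]]
rot each [-0.05, -0.02, 0.03]
wall 1273 [201.  37.] mid [560.4  11.2] ang -53.83 off axis -54.2 L,W 30.0 7.4
wall 1279 [442.  36.] mid [653.6  39.9] ang -91.83 off axis 55.3 L,W 30.0 7.2
wall 4271 [205. 141.] mid [561.5 -27.7] ang -174.3 off axis 74.5 L,W 77.0 67.9
wall 10341 [374. 169.] mid [643.6 -22.2] ang -134.57 off axis 83.3 L,W 122.0 62.1
wall 1605 [322. 109.] mid [610.8  -2.5] ang -163.39 off axis 54.6 L,W 50.0 5.8
wall 132 [210. 156.] mid [572.8 -35. ] ang -50.1 off axis -74.8 L,W 14.0 6.7
wall 125 [433. 156.] mid [669.1  -5.6] ang -90.43 off axis 70.9 L,W 13.0 6.3
rail 120 [382. 273.] mid [670.  -70.6] ang -130.75 off axis 133.3 L,W 8.0 7.2
rail 139 [259. 273.] mid [608.  -89.5] ang 0.89 off axis -140.5 L,W 9.0 6.8
```

View pics/w10.png

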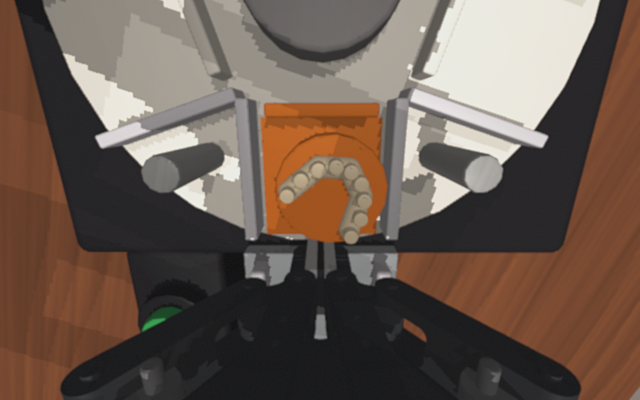

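jog_arm(offset=[[0,-3,0],[0,-2.5,0],[0,-1.5,0],[0,0,0]], delta_rot=[[0,0,0],[0,0,0],[0,0,0],[0,0,0]], jaw=[0,0,0,0])

```text
time: 12.5
tool_pos: [634.2, -65.9, 63.6]
tcp_rot: [-179.9, -0.0, 17.0]
ft_force: [-0.5, -0.5, -0.1]
finger_gap: 0.0
```

```bash
cat > car.py <<'E'
import sys; from h import *
ax=np.array([598.6,50.8]); u=np.array([.2945,-.9556]); n=np.array([.9556,.2945])
p,d,K,T=load(sys.argv[1]); vv,uu=np.mgrid[0:400,0:640]; uv=np.c_[uu.ravel(),vv.ravel()]; uv=uv[d[uv[:,1],uv[:,0]]>0]
P=depthpts(K,T,uv,d); q=P[:,:2]-ax; a=q@u; b=q@n
hs=cv2.cvtColor(np.ascontiguousarray(p),cv2.COLOR_RGB2HSV)[uv[:,1],uv[:,0]]
o=(hs[:,0]<18)&(hs[:,1]>120)
s=(a>60)&(a<150)&(abs(b)<32)&(abs(P[:,2]-76)<2)&o
print("puck along",np.percentile(a[s],[0.3,50,99.7]).round(1),"lat",np.percentile(b[s],[.3,50,99.7]).round(1),"z",P[s,2].mean().round(1), "fit",cv2.minEnclosingCircle(np.c_[a,b][s].astype(np.float32)))
g=s; A=np.c_[P[g,:2],np.ones(g.sum())]; print("tilt",np.degrees(np.linalg.lstsq(A,P[g,2],rcond=None)[0][:2]).round(2))
s=(a>45)&(a<64)&(abs(b)<25)&(abs(P[:,2]-78)<2); print("backwall along",np.percentile(a[s],[1,50,99]).round(1))
E
python3 st.py; python3 snap.py wrist:w11; python3 al.py w11 598.6 50.8|grep 'L,W 50'; python3 car.py w11
```

```text
12.5 [634.2 -65.9  63.6] [-179.9   -0.    17. ] [-0.5 -0.5 -0.1] [-0.02 -0.02 -0.  ] gap 0.0 R 122.6 ang -72.5
puck along [ 60.2  85.1 110.4] lat [-20.5   3.1  31.1] z 76.8 fit ((84.86585235595703, 5.2851667404174805), 27.1541805267334)
tilt [ 0.05 -0.06]
backwall along [51.6 55.8 63.8]
```

View pics/w11.png

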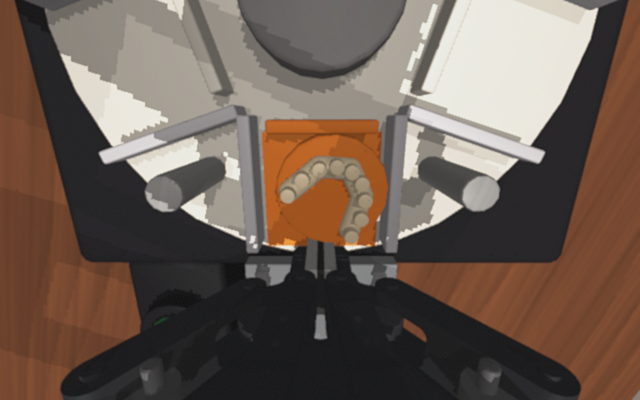

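jog_arm(offset=[[0,-1,0],[0,-1,0],[0,-1,0],[0,0,0]], delta_rot=[[0,0,0],[0,0,0],[0,0,0],[0,0,0]], jaw=[0,0,0,0])

```text
time: 12.95
tool_pos: [634.1, -65.7, 64.0]
tcp_rot: [179.9, -0.1, 17.0]
ft_force: [-0.0, -0.3, 0.4]
finger_gap: -0.1
```

```bash
python3 st.py; python3 snap.py wrist:w12; python3 al.py w12 598.6 50.8; python3 car.py w12
```

```text
12.95 [634.1 -65.7  64. ] [ 1.799e+02 -1.000e-01  1.700e+01] [-0.  -0.3  0.4] [-0.06 -0.01  0.01] gap -0.1 R 122.4 ang -72.5
wall 1581 [199.  46.] mid [558.1  14.5] ang -54.38 off axis -54.1 L,W 37.0 7.1
wall 1574 [444.  45.] mid [653.6  43.9] ang -91.51 off axis 55.2 L,W 37.0 7.3
wall 4001 [207. 157.] mid [562.  -27.7] ang -175.12 off axis 75.1 L,W 77.0 67.9
wall 11668 [365. 169.] mid [642.8 -13.5] ang -143.09 off axis 77.9 L,W 122.0 79.9
wall 116 [212. 171.] mid [572.8 -34.7] ang -51.37 off axis -73.6 L,W 12.0 5.5
wall 133 [433. 170.] mid [669.3  -4.6] ang -99.38 off axis 78.8 L,W 13.0 6.4
puck along [ 60.1  84.8 110.2] lat [-20.5   3.1  31. ] z 76.8 fit ((84.53331756591797, 5.1860504150390625), 27.120487213134766)
tilt [ 0.08 -0.18]
backwall along [51.7 55.6 63.9]
```

jog_arm(offset=[[0,-2.5,0],[0,-2.5,0],[0,0,0]], delta_rot=[[0,0,0],[0,0,0],[0,0,0]], jaw=[0,0,0])

```text
time: 13.3
tool_pos: [634.4, -65.8, 65.3]
tcp_rot: [179.4, -0.2, 16.9]
ft_force: [0.8, 0.3, -0.7]
finger_gap: -0.2
```

```bash
python3 st.py; python3 snap.py wrist:w13; python3 al.py w13 598.6 50.8; python3 car.py w13
```

```text
13.3 [634.4 -65.8  65.3] [179.4  -0.2  16.9] [ 0.8  0.3 -0.7] [0.01 0.   0.03] gap -0.2 R 122.6 ang -72.4
wall 1594 [198.  46.] mid [558.   14.6] ang -54.33 off axis -54.1 L,W 37.0 7.2
wall 1570 [443.  45.] mid [653.6  43.9] ang -91.26 off axis 55.1 L,W 37.0 7.2
wall 3962 [207. 157.] mid [561.7 -27.7] ang -174.23 off axis 74.4 L,W 77.0 68.2
wall 11484 [364. 168.] mid [642.9 -13.3] ang -142.81 off axis 77.8 L,W 122.0 80.1
wall 132 [432. 168.] mid [669.5  -4.3] ang -103.99 off axis 82.1 L,W 13.0 6.9
wall 126 [211. 170.] mid [572.5 -34.5] ang -44.58 off axis -79.0 L,W 13.0 7.0
puck along [ 60.2  84.8 110. ] lat [-20.4   3.3  31.1] z 76.8 fit ((84.58419036865234, 5.472641468048096), 27.078840255737305)
tilt [-0.02 -0.05]
backwall along [51.8 55.7 63.8]
```

View pics/w13.png

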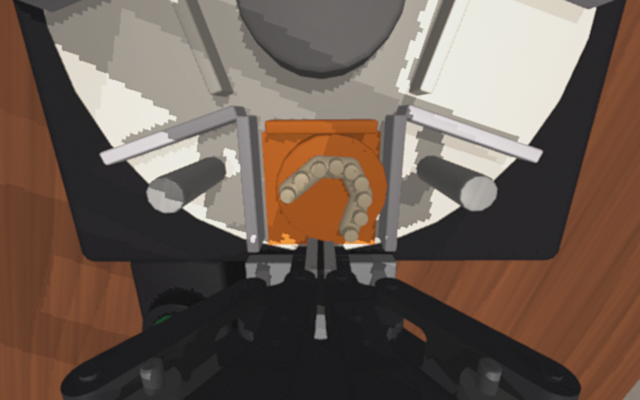

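The carrier is blocked at 84.6 mm from the axis, where home is 85. I'll back off, rise and check it from above.

jog_arm(offset=[[0,3,0],[0,10,0],[0,15,-5],[0,15,-15],[0,5,-30],[0,0,-40],[0,0,-15],[0,0,0],[0,0,0]], delta_rot=[[0,0,0],[0,0,0],[0.3,0,0],[0.3,0,0],[0,0,0],[0,0,0],[0,0,0],[0,0,0],[0,0,0]], jaw=[0,0,0,0,0,0,0,0,0])

```text
time: 14.25
tool_pos: [648.0, -118.0, 172.2]
tcp_rot: [-179.6, 0.0, 16.8]
ft_force: [-0.8, 0.1, -0.2]
finger_gap: -0.3
```

```bash
python3 st.py; python3 snap.py wrist:w14; python3 al.py w14 598.6 50.8; python3 car.py w14; python3 posts.py w14|grep green; python3 plan.py 565.5 -145.5 120 17 4
```

```text
14.25 [ 648.  -118.   172.2] [-179.6    0.    16.8] [-0.8  0.1 -0.2] [-0.05 -0.03 -0.03] gap -0.3 R 176.4 ang -73.3
wall 247 [259.  14.] mid [563.2   6.8] ang -53.12 off axis -54.7 L,W 20.0 6.4
wall 242 [388.  13.] mid [653.7  34.4] ang -93.04 off axis 55.9 L,W 19.0 6.7
wall 1538 [255.  69.] mid [561.7 -28.5] ang -176.91 off axis 77.2 L,W 78.0 66.5
wall 4576 [349.  77.] mid [641.7 -15.9] ang -142.64 off axis 79.2 L,W 122.0 79.4
rail 970 [286. 207.] mid [ 620.6 -133. ] ang -73.02 off axis -32.6 L,W 99.0 8.2
rail 959 [361. 207.] mid [ 684.2 -113.9] ang -72.86 off axis 33.2 L,W 99.0 8.4
puck along [ 60.4  87.2 110. ] lat [-20.4   3.2  31.1] z 76.7 fit ((84.14693450927734, 5.252326011657715), 26.799386978149414)
tilt [0.03 0.05]
backwall along [51.8 56.  64. ]
green 825 [223.7 203.1] (223.6, 202.5, 16.6) med [ 566.2 -145.4   72.7] mean [ 566.2 -145.6   72.5] circ@ [ 566.  -144.8   72.7]
t 14.3 pos [ 647.8 -117.9  171.8] [-1.7961e+02  7.0000e-02  1.6830e+01] F [ 0.7 -0.1 -0.5] gap -0.2
offset [[-21.7, 0.7, 13.0], [-21.7, 0.7, 13.0], [-21.7, 0.7, 13.0], [-21.7, 0.6, 13.0]]
rot each [-0.1, 0.02, -0.04]
```

View pics/w14.png

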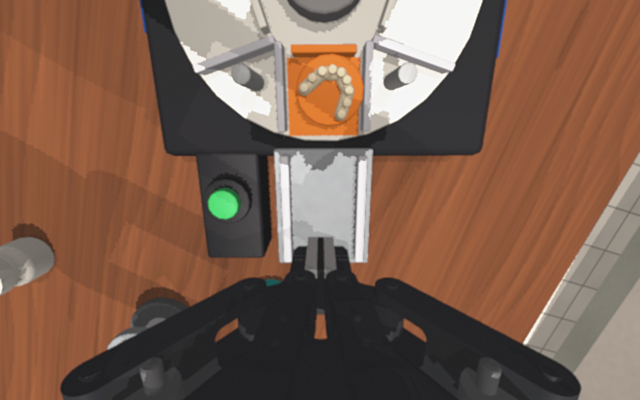

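```bash
cat > side.py <<'E'
import sys; from h import *
ax=np.array([598.6,50.8]); u=np.array([.2945,-.9556]); n=np.array([.9556,.2945])
for f in sys.argv[1:]:
    p,d,K,T=load(f); vv,uu=np.mgrid[0:400,0:640]; uv=np.c_[uu.ravel(),vv.ravel()]; uv=uv[d[uv[:,1],uv[:,0]]>0]
    P=depthpts(K,T,uv,d); q=P[:,:2]-ax; a=q@u; b=q@n
    for lo,hi in [(-40,-29),(29,40)]:
        s=(a>62)&(a<113)&(b>lo)&(b<hi)&(abs(P[:,2]-78)<1.5); c=np.polyfit(a[s],b[s],1)
        print(f,"side wall n",s.sum(),"angle vs channel",np.degrees(np.arctan(c[0])).round(2),"lat",b[s].mean().round(1), b[s].min().round(1),b[s].max().round(1))
    s=(a>50)&(a<61)&(abs(b)<24)&(abs(P[:,2]-78)<2); c=np.polyfit(b[s],a[s],1); print("  back wall angle",-np.degrees(np.arctan(c[0])).round(2), a[s].mean().round(1))
    M=np.zeros(d.shape,np.uint8); s=(P[:,2]>106)&(P[:,2]<113)&(np.hypot(a,b)<110)&(np.hypot(a,b)>80); M[uv[s,1],uv[s,0]]=255
    for A,c,st,px in blobs(M,60):
        w=ray(K,T,c,110)[0,:2]-ax; print("  post",np.hypot(*w).round(1),np.degrees(np.arctan2(w[1],w[0])).round(2))
E
python3 side.py w7 w14
```

```text
w7 side wall n 333 angle vs channel 0.03 lat -33.7 -36.8 -30.7
w7 side wall n 396 angle vs channel 0.05 lat 34.9 31.9 38.4
  back wall angle -0.11 54.4
  post 94.1 -36.51
  post 93.4 178.85
  post 93.4 -108.67
w14 side wall n 455 angle vs channel 0.4 lat -33.7 -36.9 -30.7
w14 side wall n 483 angle vs channel 0.37 lat 34.5 29.0 38.2
  back wall angle -1.23 55.3
  post 94.1 -108.37
  post 94.7 -36.76
```

jog_arm(offset=[[-22,1,0],[-22,1,5],[-22,1,20],[-20,0.5,25],[0,0,0],[0,0,0]], delta_rot=[[-0.1,0,0],[-0.1,0,0],[-0.1,0,0],[-0.1,0,0],[0,0,0],[0,0,0]], jaw=[0,0,0,0,0,0])

```text
time: 14.9
tool_pos: [558.3, -144.0, 109.4]
tcp_rot: [-179.5, 0.8, 17.0]
ft_force: [0.7, 0.3, 0.4]
finger_gap: 0.5
```

```bash
python3 plan.py 566 -145 85 17 3
```

```text
t 14.9 pos [ 558.3 -144.   109.4] [-179.47    0.75   16.97] F [0.7 0.3 0.4] gap 0.5
offset [[2.5, 1.1, 8.1], [2.4, 1.1, 8.1], [2.4, 1.1, 8.1]]
rot each [-0.18, 0.25, -0.01]
```

jog_arm(offset=[[2.5,1,8],[2.5,1,8],[2,1,6],[0,0,0],[0,0,0]], delta_rot=[[-0.2,0.3,0],[-0.2,0.2,0],[-0.1,0.2,0],[0,0,0],[0,0,0]], jaw=[0,0,0,0,0])

```text
time: 15.4
tool_pos: [570.0, -144.0, 87.0]
tcp_rot: [179.9, -0.2, 17.1]
ft_force: [-0.1, 0.3, 0.1]
finger_gap: -0.2
```

```bash
python3 plan.py 566 -145 80 17 1; python3 snap.py wrist:w15 side:s15
```

```text
t 15.4 pos [ 570. -144.   87.] [179.91  -0.18  17.08] F [-0.1  0.3  0.1] gap -0.2
offset [[-4.1, -0.2, 7.0]]
rot each [0.09, -0.18, 0.08]
```

View pics/w15.png

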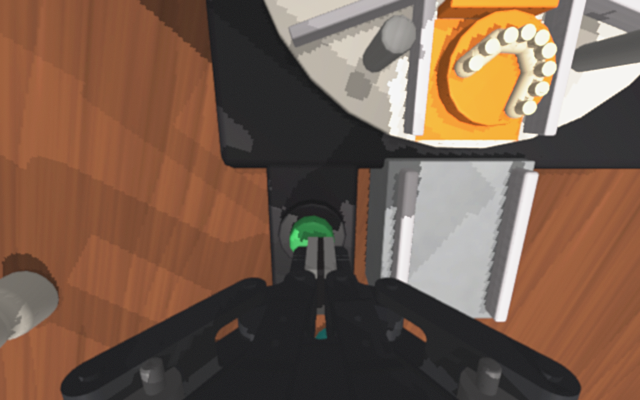

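jog_arm(offset=[[-3.5,0,4],[0,0,4],[0,0,3],[0,0,3]], delta_rot=[[0,0,0],[0,0,0],[0,0,0],[0,0,0]], jaw=[0,0,0,0])

```text
time: 15.9
tool_pos: [567.0, -145.7, 73.5]
tcp_rot: [179.8, -0.3, 17.1]
ft_force: [0.1, 0.3, 0.1]
finger_gap: 0.0
```

```bash
python3 st.py
```

```text
15.9 [ 567.  -145.7   73.5] [179.8  -0.3  17.1] [0.1 0.3 0.1] [-0.02 -0.01 -0.01] gap 0.0 R 199.0 ang -98.8
```

jog_arm(offset=[[0,0,2.5],[0,0,2.5],[0,0,3]], delta_rot=[[0,0,0],[0,0,0],[0,0,0]], jaw=[0,0,0])

```text
time: 16.2
tool_pos: [567.1, -145.7, 65.6]
tcp_rot: [179.8, -0.3, 17.1]
ft_force: [-8.0, 3.5, 29.1]
finger_gap: -0.3
```

```bash
python3 st.py
```

```text
16.2 [ 567.1 -145.7   65.6] [179.8  -0.3  17.1] [-8.   3.5 29.1] [ 0.63  1.42 -0.01] gap -0.3 R 199.0 ang -98.7
```

The button has bottomed out (29 N, tip 7 mm below the button's top). I'll let go and retreat.

jog_arm(offset=[[0,0,0],[0,0,-5],[0,0,-15],[0,0,-40],[0,0,-45],[-20,30,-20],[-20,40,0],[-20,40,0],[-20,40,0],[0,0,0],[0,0,0]], delta_rot=[[0,0,0],[0,0,0],[0,0,0],[0,0,0],[0,0,0],[0,0,0],[0,0,0],[0,0,0],[0,0,0],[0,0,0],[0,0,0]], jaw=[0,0,0,0,0,0,0,0,0,0,0])

```text
time: 17.3
tool_pos: [534.2, -318.3, 205.6]
tcp_rot: [179.4, -0.5, 17.3]
ft_force: [-0.1, -0.0, -0.6]
finger_gap: -0.0
```

```bash
python3 st.py; python3 snap.py top:t16 side:s16 wrist:w16; python3 side.py w14 t16 2>&1 | tail -8; python3 car.py t16; python3 -c "
from h import *
p,d,K,T=load('side0');p2,d2,K,T=load('side0')
for n in ['side0','s16','top0','t16']:
    p,d,K,T=load(n)
    for nm,lo,hi in [('green',(50,120,60),(75,255,255)),('blue',(105,150,60),(120,255,255))]:
        for a,c,st,px in blobs(mask(p,lo,hi),40): print(n,nm,a,c.round(1),np.median(depthpts(K,T,px,d),0).round(1))
"
python3 -c "
from h import *
p=load('t16')[0]; cv2.imwrite('pics/t16z.png',cv2.resize(p[90:240,180:370,::-1],None,fx=4,fy=4,interpolation=cv2.INTER_CUBIC))"
```

```text
17.3 [ 534.2 -318.3  205.6] [179.4  -0.5  17.3] [-0.1 -0.  -0.6] [ 0.02 -0.04  0.01] gap -0.0 R 374.7 ang -99.7
w14 side wall n 455 angle vs channel 0.4 lat -33.7 -36.9 -30.7
w14 side wall n 483 angle vs channel 0.37 lat 34.5 29.0 38.2
  back wall angle -1.23 55.3
  post 94.1 -108.37
  post 94.7 -36.76
t16 side wall n 32 angle vs channel -0.08 lat -35.8 -39.2 -32.5
t16 side wall n 33 angle vs channel -1.14 lat 32.9 29.1 36.2
  back wall angle 0.88 55.2
puck along [ 60.4  86.8 109.8] lat [-23.4  -0.2  29.2] z 76.1 fit ((84.49474334716797, 2.8588664531707764), 27.097320556640625)
tilt [-0.25  0.14]
backwall along [52.7 55.9 63.4]
side0 green 75 [326.8 182.5] [ 561.5 -151.2   69.9]
side0 blue 548 [319.3  83.7] [829.8 420.7  47.9]
side0 blue 247 [296.7 161.5] [542.4 -16.5  59. ]
side0 blue 234 [350.  242.2] [ 500.4 -369.6   74.4]
side0 blue 482 [395.7 291. ] [ 544.7 -487.5   20.8]
s16 green 73 [327.  182.6] [ 562.  -152.2   70. ]
s16 blue 475 [316.   83.8] [814.9 435.4  47.7]
s16 blue 61 [280.8 139.2] [545.5 103.6  59.7]
s16 blue 244 [349.6 242.5] [ 499.7 -371.3   74.3]
s16 blue 497 [395.7 291.4] [ 544.2 -489.2   20.7]
top0 green 85 [327.9 182.2] [ 564.6 -147.4   71.6]
top0 blue 2414 [127.6  61.7] [819.1 446.5  48.8]
top0 blue 455 [275.8 184. ] [543.6 -18.7  60.2]
top0 blue 141 [442.5 209.6] [ 547.5 -445.1   21.7]
top0 blue 151 [457.8 212. ] [ 550.3 -488.6   22.4]
top0 blue 90 [411.9 220.7] [ 498.4 -361.9   75.8]
t16 blue 2239 [129.9  59.5] [830.4 435.1  48.9]
t16 blue 452 [226.6 181.9] [530.4 104.8  60.3]
t16 blue 66 [460.8 213.6] [ 546.  -495.2   22.5]
t16 blue 75 [411.3 220.4] [ 499.1 -361.    75.6]
```

View pics/s16.png

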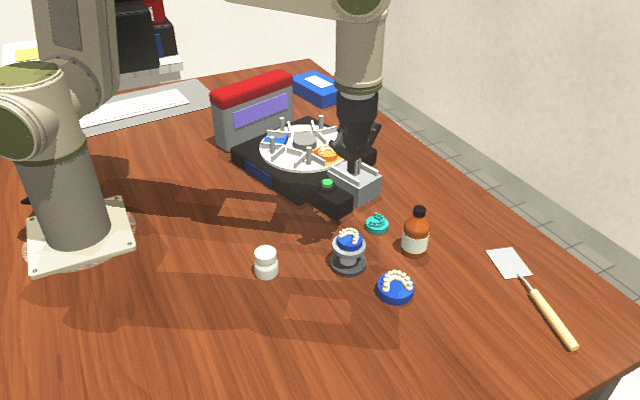

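View pics/t16z.png

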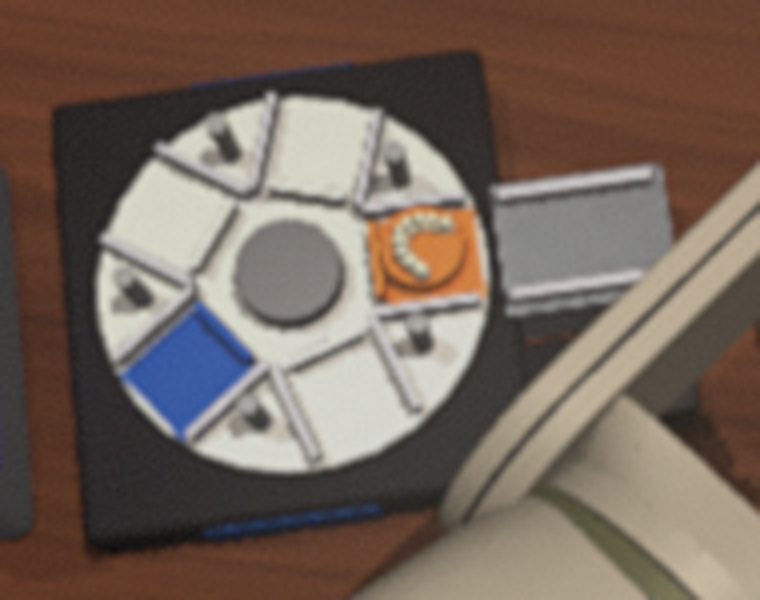

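View pics/w16.png

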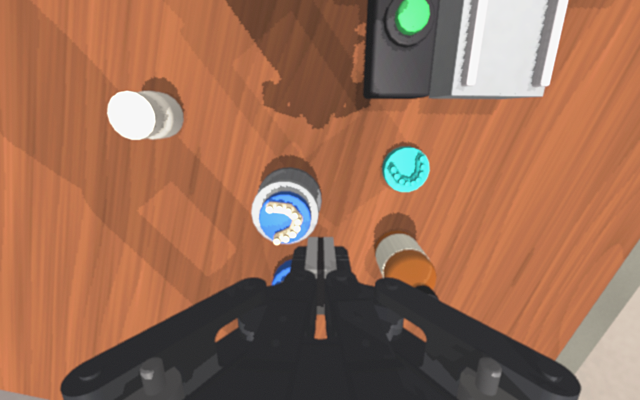

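The side and top views show the orange carrier upright in its squared bay, the button sprung back up at (327,183), and the stand carrier and bystanders where they were. I'll hand it in.

```bash
python3 -c "
from bench import r; print(r.hand_in())"
```

```text
the job is handed in; nothing more can be done
None
```

The job is handed in at about 17.5 s of the 72 s allowed. The orange carrier is home in the orange bay and the start button has been pressed and released. No verdict is reported.

- **Carousel:** I gripped one steel post and carried it about 89° clockwise until the orange bay faced the channel. After the push, the bay's side walls lay within about 0.4° of the channel direction. One fit of its back wall, partly hidden by the carrier, read -1.2°. The coarser overhead view read between -1.1° and +0.9°.
- **Carrier:** I pushed it in with the fingers shut until it would go no farther. It stands upright, with its centre measured at 84.1 to 84.9 mm from the axis, where home is 85 mm. It sits about 3 to 5 mm to one side, close to or against the bay's right wall. Partway through the push the fingertip drifted up to 75 mm, nearly the top of the puck. I backed off, lowered it and carried on; nothing was disturbed.
- **Button:** I pressed until the force reached 29 N with the fingertip 7 mm below the button's top, so it was fully down. It was back at its original height in the last picture.
- **Everything else:** The blue carrier on its stand was within about 2 mm of where it started, which is the camera accuracy. The bottle, the jar and the other parts looked unmoved by eye. The arm was clear of everything at hand-in.

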